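Load the soldering jig: slide the nut into its nest and clamp it

TASK

Get the brass nut ready for soldering: push it across the face of the jig, keeping it on the jig and not picking it up, until it drops flat into the hexagonal nest. Then push the red handle of the toggle clamp all the way down so that the clamp holds the nut, and let go. Leave the solder spool, the parts tray and the third-hand stand where they are.

Things in the scene. Friction and masses are not known exactly. Their poses are not given: they have to be found in the camera images.
- jig: Jig fixed to the bench: flat plate x -85 to +85, y -145 to +115 mm in its own axes; 8 mm aluminium under a 6 mm black sheet, whose flat face is 14 mm above the bench. Origin on the bench below the nest's centre; z up. A steel toggle clamp stands on the +y side (y 43 to 97, x -20 to +20 mm; base 47 mm high); its arm and handle move in the plane x = 0. The rest of the face is bare and flat.
- nest (a point): Centre of the nest's floor, 8 mm above the bench; axes as jig. The nest is a hexagonal pocket cut through the black sheet, bright aluminium at its bottom: 27 mm across flats, 6 mm deep, rim chamfered 2 x 2 mm at 45 degrees; two of its flats face the jig's +y and -y.
- nut: Loose brass M16 hexagon nut: 24 mm across flats, 27.7 across corners, 13 high, 27 to 45 g, hole upright. Starts flat on the black face, jig y -115 to -70, x -50 to +50 mm, at any yaw. Origin at the centre of its underside, z up; two flats face its own +y and -y. In the nest it lies on the nest's floor, stands 7 mm proud of the black face and has 1.5 mm of play all round.
- handle_grip (a point): Point on the centre line of the clamp's red grip (bar 16 mm wide along jig x, 18 thick, 78 long, this point 6 mm past its middle). Its y axis points along the grip to its free end, z out of the upper side, the side to push on. The grip rises 1.2 to 0.9 rad above level, towards jig +y, when open and 0.06 rad at its stop, shut. It stays where left; 2 to 3 N move it; it snaps over centre at 0.13 rad.
- rear_pivot (a point): The clamp's fixed rear pivot, jig (0, 88, 40) mm; axes as jig. As the handle is pushed down, handle_grip runs through these jig (y, z) in mm at these rises of the grip in rad: (99, 120) at 1.22, (111, 116) 1.02, (120, 109) 0.82, (123, 98) 0.61, (125, 83) 0.41, (127, 66) 0.21, (129, 54) at 0.06, its stop. Open, the free end is 155 mm above the bench.
- clamp_pad: Red rubber pad, 18 mm across, on a sprung spindle at the end of the clamp arm. Open, the arm stands about upright, up to 110 mm above the bench, the pad facing the nest's side; shut, the pad lies level over the nest's centre and a nut in the nest squeezes its spring (3 N per mm, 4 mm travel) by 1 to 2 mm. Origin on the spindle, 17 mm from the pad's face.
- spool: Bystander: loose black solder spool, 56 mm across, 50 mm high, on the bench beyond the jig (jig +x). Origin at the centre of its underside.
- tray: Bystander: loose blue parts tray, 75 x 115 x 20 mm (x, y, z), on the bench beyond the jig (jig +x). Origin at the centre of its underside.
- third_hand: Bystander: loose black third-hand stand with two crocodile clips, base 88 x 70 mm (x, y), 105 mm high, 150 mm wide along x over the clips, on the bench about 260 mm from the nest towards the jig's -y. Origin at the centre of its underside.
Not all that is in view belongs to the job. Several things have the shape of the nut; the one meant has the colours described above.

How it is judged (in metres and radians):
On the way, in this order (a step that is already met when the one before it is completed fails the run):
1. the nut lies flat on the nest's floor while the clamp is still open (horizontal distance between nut and nest below 0.004 m and z of nut in the frame of nest below 0.0015 m and angle between nut's own z axis and vertical below 0.06 rad and angle between handle_grip's own y axis and vertical below 0.9 rad), for 0.3 s.
2. the clamp is shut on the nut (angle between handle_grip's own y axis and vertical above 1.46 rad and contact force between clamp_pad and nut above 1.5 N), for 0.2 s.
At the end, for the whole second after the job is handed in: The nut lies flat in the nest: its underside within 1.5 mm of the nest's floor, its centre within 4 mm of the nest's centre, tilted less than 0.06 rad, at rest; the clamp's handle is down past its dead centre (grip less than 0.11 rad above level) and the pad presses on the nut with more than 1.5 N (all of step 2 and horizontal distance between nut and nest below 0.004 m and z of nut in the frame of nest below 0.0015 m and angle between nut's own z axis and vertical below 0.06 rad and linear speed of nut below 0.02 m/s); the robot touches nothing.
It fails at once if the nut is picked up: its centre rises more than 6 mm above the jig's face (z of nut in the frame of nest above 0.012 m).
It fails at once if the nut is pushed off the jig (z of nut in the frame of nest below -0.004 m).
It fails at once if the solder spool is moved more than 20 mm (distance of spool from where it was at the start of the episode above 0.02 m).
It fails at once if the parts tray is moved more than 20 mm (distance of tray from where it was at the start of the episode above 0.02 m).
It fails at once if the third-hand stand is moved more than 20 mm (distance of third_hand from where it was at the start of the episode above 0.02 m).
It also fails if it takes over 64 s, if anything falls off the work surface, if the arm or the gripper's body presses on something with over 40 N, if the wrist force passes 120 N, or if a joint passes its speed limit or range.

ROBOT

A 6-joint arm with a two-finger parallel gripper is mounted at the origin on the work surface. World frame = base frame: x ahead of the robot, y to its left, z up, the work surface at z = 0. Lengths are in mm, angles in rad, forces in N, time in s.
With the tool pointing down it reaches from about 300 to 775 mm from the base axis. Payload 14.6 kg.
Tool frame: the origin (TCP) lies at the very end of the fingers, on their centre line; the grasp point (between the pads) lies 19 mm behind it; z points along the fingers, y is the direction in which the jaws open and shut (so a half turn about z gives the same grasp; the last joint's range is limited). The gripper opens to 94 mm and grips with 3 to 60 N. Pads are 16 mm wide; open, the fingers measure 119 mm over their backs; the gripper's body (75 mm by 177 mm) begins 78 mm behind the grasp point.
Start: joints at [1.18, 0.3, 1.521, -0, 1.321, -0.067], TCP at [174.991, 521.409, 205.446] pointing down, gripper open.
Joint ranges: [-3.03, 3.03], [-0.79, 2.21], [0.23, 2.52], [-1.04, 4.18], [0, 3.07], [-2.55, 2.55]. Speed limits (rad/s): [2.22, 2.22, 2.57, 3.14, 3.14, 3.14].

INTERFACE

Orientations are given as a 3x3 rotation matrix whose columns are the frame's x, y, z axes.
In Python, from station import r gives the robot as it stands.
- The arm moves only by the tool servo_tool, never from a script. Its arguments are lists of equal length, an entry for each row: "dp": the shift along the tool's x, y, z in mm, a list of three; "turn": the turn about the tool's z in degrees; "grip": the finger opening in mm, from 0 to 94. A call has 1 to 5 rows; each row is the pose to reach, as a shift and turn from the pose commanded when the call began, along the tool's axes at that moment; what a row does not reach only later rows make up. A row lasts 1/10 s, in which the tool goes at most 50 mm and 8.59 degrees, less where a joint would pass 70% of its speed; a pose out of reach is approached as far as the arm can. A call with a gripper value outside its range is refused whole. The fingers move at their own pace and stop on an object; "grip_force" is the grip in N (left out, the last holds). Time passes only in rows, so rows that repeat a pose let the fingers close. It gives the time, the measured TCP pose, the force and the opening at its end, in the units of the state.
- r.get_obs(): the state, without advancing time (a new reading comes with each control period).
- r.capture(name): name is "scene" or "top" or "wrist"; returns (picture, depth): 384x512x3 uint8, red, green, blue; 384x512 float32, mm along the optical axis (not along the pixel's ray), 0 where there is no reading.
- r.camera_model(name): a dict with "intrinsics" (3x3 intrinsics, pixels), "world_from_camera" (4x4, takes a point from camera to world coordinates). Camera axes: x right, y down, z forward; pixel columns grow to the right and rows downward; lengths in mm; the calibration is good to about 2 mm. A picture is of the moment at which its call begins: read the wrist's pose just before it. camera_model takes no time and is no camera call; for the wrist camera it gives the pose at the moment of the call.
- r.job_done(): hands the job in, once; it reports no verdict.
The state is a dict: "clock": time; "joint_pos": joint angles; "dq": joint speeds; "joint_torque": joint torques, N m; "position": TCP position; "eef_rot": TCP orientation; "wrist_force": force on the tool from outside, world axes, zero at the start; "moment": the same for the moment, N m; "finger_gap": opening from 0.0 (shut) to 1.0 (fully open).
Only numpy, scipy, OpenCV 4.12 (cv2) and the standard library are available. Lean on these libraries where they do the work, as an engineer would, in place of code of your own. Each camera call takes 0.05 s, during which the arm holds its last target. There are 200 camera calls.

## Working session

There is one attempt and no reset: what is moved stays moved. The work goes in short steps, Python scripts to look and compute and a tool call to move; the robot and the scene stay as the last step left them, time stands still between calls to the robot, and variables do not carry over. Pictures are saved under pics/ and viewed, about 8 in all and at most 12, crops included, and the job is handed in when it is done.

Besides the shell and the picture viewer there is one more tool, called after "Emit:" as name([rows], argument=value, ...), one row to a line, values as JSON. servo_tool: Moves the arm, as the interface text tells. Its arguments: {"type":"object","properties":{"dp":{"type":"array"},"turn":{"type":"array"},"grip":{"type":"array"},"grip_force":{"type":"number"}},"required":["dp","turn","grip"]}

```bash
mkdir -p pics; ls
python3 - <<'E'
from station import r
import cv2, numpy as np
o=r.get_obs(); print({k:np.round(v,3).tolist() for k,v in o.items()})
for n in("scene","top"):
    p,d=r.capture(n); np.save(f"pics/{n}_d.npy",d); cv2.imwrite(f"pics/{n}0.png",p[...,::-1]); m=r.camera_model(n); print(n,np.round(m["intrinsics"],1).tolist(),np.round(m["world_from_camera"],3).tolist())
a=cv2.imread("pics/scene0.png");b=cv2.imread("pics/top0.png")
E
```

```text
pics
{'clock': 0.0, 'joint_pos': [1.18, 0.3, 1.522, 0.0, 1.321, -0.067], 'dq': [0.0, -0.001, -0.002, 0.0, 0.001, 0.001], 'joint_torque': [0.002, -53.179, -35.274, 0.071, 0.024, -0.0], 'position': [174.877, 521.162, 204.867], 'eef_rot': [[-0.948, 0.318, -0.0], [0.318, 0.948, -0.001], [0.0, -0.001, -1.0]], 'wrist_force': [-0.318, -0.614, 0.337], 'moment': [0.059, -0.029, -0.026], 'finger_gap': 1.003}
scene [[359.5, 0.0, 259.0], [0.0, 359.5, 193.7], [0.0, 0.0, 1.0]] [[0.625, 0.54, -0.563, 1059.474], [0.781, -0.427, 0.457, -374.635], [0.006, -0.725, -0.689, 621.326], [0.0, 0.0, 0.0, 1.0]]
top [[391.3, 0.0, 262.2], [0.0, 391.3, 190.5], [0.0, 0.0, 1.0]] [[0.013, -0.982, 0.186, 480.48], [-1.0, -0.011, 0.009, -54.416], [-0.007, -0.186, -0.983, 859.949], [0.0, 0.0, 0.0, 1.0]]
```

View pics/top0.png

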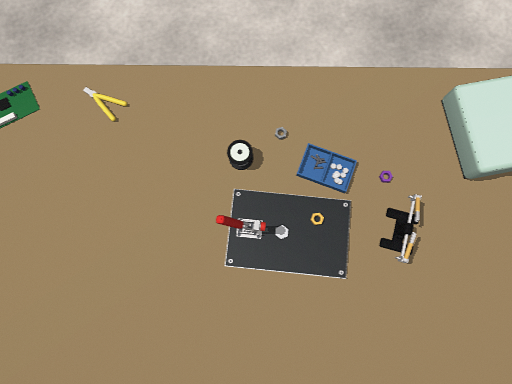

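View pics/scene0.png

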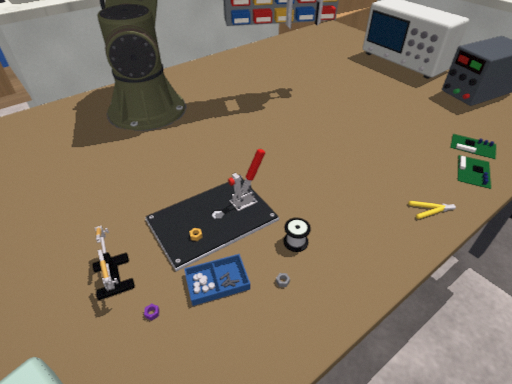

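The top picture shows the jig, with the nest at (282,232) and the clamp and its red handle at about (220–265,225). Candidates for the nut are the orange-brass nut on the jig at top (317,218), the grey steel nut on the bench at (281,133), and the purple nut at (386,176). The brass one on the black face fits the description. I'll measure coarsely and check it in a close crop.

```bash
cat > h.py <<'E'
import numpy as np, cv2
def unproj(uv,z,m):
    K,T=np.array(m["intrinsics"]),np.array(m["world_from_camera"])
    uv=np.atleast_2d(uv).astype(float)
    d=np.c_[uv,np.ones(len(uv))]@np.linalg.inv(K).T@T[:3,:3].T
    o=T[:3,3]; return o+d*((z-o[2])/d[:,2])[:,None]
def proj(P,m):
    K,T=np.array(m["intrinsics"]),np.array(m["world_from_camera"])
    c=(np.atleast_2d(P)-T[:3,3])@T[:3,:3]; q=c@K.T; return q[:,:2]/q[:,2:]
def big(mask):
    n,l,s,c=cv2.connectedComponentsWithStats(mask.astype(np.uint8)); i=1+np.argmax(s[1:,4]); return (l==i),c[i],s[i]
E
python3 - <<'E'
from station import r
from h import *
m=r.camera_model("top"); a=cv2.imread("pics/top0.png"); hsv=cv2.cvtColor(a,cv2.COLOR_BGR2HSV)
roi=np.zeros(a.shape[:2],bool); roi[180:285,215:360]=1
H,S,V=[hsv[...,i].astype(int) for i in range(3)]
black=roi&(V<70); M,c,s=big(black); cn=max(cv2.findContours(M.astype(np.uint8),0,2)[0],key=cv2.contourArea)[:,0]
P=unproj(cn,14,m)[:,:2].astype(np.float32); print("black",s,cv2.minAreaRect(P))
nut=roi&(H>10)&(H<30)&(S>140)&(V>120)
M,c,s=big(nut&(np.arange(512)[None]>290)); print("nut",c,s,unproj(c,24,m))
M,c,s=big(roi&(V>150)&(S<60)&(np.arange(512)[None]>270)&(np.arange(512)[None]<300)); print("nest",c,s,unproj(c,8,m))
cv2.imwrite("pics/crop1.png",cv2.resize(a[180:285,205:360],None,fx=5,fy=5,interpolation=2))
E
```

```text
black [ 226  190  124   87 7575] ((549.900390625, -104.6551513671875), (253.38890075683594, 163.8845977783203), 84.84060668945312)
nut [316.77647059 218.49411765] [311 213  13  12  85] [[ 578.92694117 -164.69839759   24.        ]]
nest [282.72058824 232.89705882] [275 225  13  14  68] [[548.53856136 -92.52787187   8.        ]]
```

View pics/crop1.png

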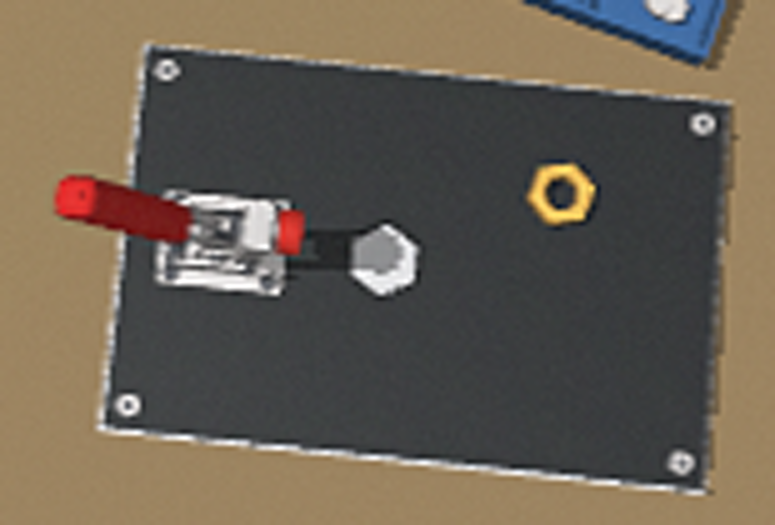

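The crop confirms it: the brass nut is at crop (562,194), the bright nest at (384,259), and the jig is yawed about −5°. I'm moving over the area for a wrist view.

Emit:
servo_tool([
  [-38,-32,-2],
  [-76,-64,-4],
  [-114,-96,-6],
  [-152,-128,-8],
  [-190,-160,-10],
], turn=[0,0,0,0,0], grip=[60,60,60,60,60], grip_force=3)

```text
clock: 0.6
position: [304.6, 307.5, 215.4]
eef_rot: [[-0.948, 0.318, -0.0], [0.318, 0.948, -0.0], [0.0, -0.0, -1.0]]
wrist_force: [0.6, 1.0, 0.3]
finger_gap: 0.649
```

Emit:
servo_tool([
  [-38,-32,-2],
  [-76,-64,-4],
  [-114,-96,-6],
  [-152,-128,-8],
  [-190,-160,-10],
], turn=[0,0,0,0,0], grip=[50,50,50,50,50])

```text
clock: 1.1
position: [434.0, 95.1, 225.5]
eef_rot: [[-0.948, 0.318, 0.0], [0.318, 0.948, 0.0], [-0.0, 0.0, -1.0]]
wrist_force: [1.1, 0.1, 0.6]
finger_gap: 0.527
```

Emit:
servo_tool([
  [-38,-32,-2],
  [-76,-64,-4],
  [-114,-96,-6],
  [-152,-128,-8],
  [-190,-160,-10],
], turn=[8.5,17,25.5,34,42.5], grip=[50,50,50,50,50])

```text
clock: 1.6
position: [563.2, -117.1, 235.2]
eef_rot: [[-0.478, 0.878, -0.0], [0.878, 0.478, 0.0], [0.0, -0.0, -1.0]]
wrist_force: [0.5, 0.9, -0.3]
finger_gap: 0.534
```

Emit:
servo_tool([
  [0,0,0],
  [0,0,0],
], turn=[4.1,4.1], grip=[50,50])

```text
clock: 1.8
position: [562.6, -115.9, 234.4]
eef_rot: [[-0.418, 0.909, -0.002], [0.909, 0.418, 0.0], [0.001, -0.001, -1.0]]
wrist_force: [0.0, 0.2, 0.1]
finger_gap: 0.533
```

Run:
```python
from station import r
from h import *
o=r.get_obs(); print({k:np.round(o[k],3).tolist() for k in("clock","position","eef_rot","joint_pos","wrist_force","finger_gap")})
m=r.camera_model("wrist"); p,d=r.capture("wrist"); cv2.imwrite("pics/w1.png",p[...,::-1]); np.savez("pics/w1.npz",d=d,K=m["intrinsics"],T=m["world_from_camera"])
print(np.round(m["world_from_camera"],3).tolist(),m["intrinsics"][0])
```

```text
{'clock': 1.8, 'position': [562.597, -115.897, 234.449], 'eef_rot': [[-0.418, 0.909, -0.002], [0.909, 0.418, 0.0], [0.001, -0.001, -1.0]], 'joint_pos': [-0.267, 0.336, 1.407, 0.0, 1.401, -0.698], 'wrist_force': [0.033, 0.156, 0.088], 'finger_gap': 0.533}
[[0.908, 0.408, 0.096, 534.723], [0.419, -0.883, -0.211, -54.932], [-0.001, 0.231, -0.973, 414.369], [0.0, 0.0, 0.0, 1.0]] [303.26519713   0.         258.22766058]
```

View pics/w1.png

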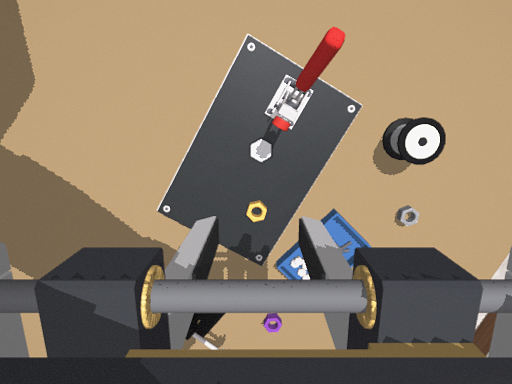

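The wrist view shows the nut at (257,211), the nest at (260,150) and the handle reaching to (335,38). I'll fit hexagon silhouettes to get the poses.

```bash
cat >> h.py <<'E'
from scipy.optimize import minimize
def hexa(x,y,yaw,af,z):
    t=np.deg2rad(yaw+60*np.arange(6)); R=af/np.sqrt(3); return np.c_[x+R*np.cos(t),y+R*np.sin(t),np.full(6,z)]
U=8
def polymask(uv,c0,shape):
    q=np.round((uv-c0+.5)*U-.5).astype(np.int32); M=np.zeros(shape,np.uint8); cv2.fillConvexPoly(M,cv2.convexHull(q),1); return M
def fit(kind,mask,m,x0,half=22):
    """pose x,y,yaw; flats' normals at yaw+30 mod 60 (yaw is that of a corner). mask: bool image"""
    c=np.round(proj([[x0[0],x0[1],14]],m)[0]).astype(int); c0=c-half
    sub=mask[c0[1]:c0[1]+2*half,c0[0]:c0[0]+2*half].astype(np.float32)
    B=(cv2.resize(sub,None,fx=U,fy=U,interpolation=1)>.5).astype(np.uint8)
    def model(p):
        if kind=="nut": return polymask(np.r_[proj(hexa(*p,24,14+zoff),m),proj(hexa(*p,24,27+zoff),m)],c0,B.shape)
        return polymask(proj(hexa(*p,27,8),m),c0,B.shape)&polymask(proj(hexa(*p,27,12),m),c0,B.shape)
    zoff=0
    f=lambda p:-(model(p)&B).sum()/(model(p)|B).sum()
    best=min((minimize(f,[x0[0],x0[1],y],method="Nelder-Mead",options=dict(initial_simplex=[[x0[0]+a,x0[1]+b,y+g] for a,b,g in((-2,-2,-6),(3,0,0),(0,3,0),(0,0,8))])) for y in(0,20,40)),key=lambda s:s.fun)
    return best.x,-best.fun
def masks(bgr):
    h=cv2.cvtColor(bgr,cv2.COLOR_BGR2HSV).astype(int); H,S,V=h[...,0],h[...,1],h[...,2]
    nut=((H>10)&(H<32)&(S>120)&(V>60)).astype(np.uint8)
    n,l,s,c=cv2.connectedComponentsWithStats(nut)
    return nut,(V>95)&(S<80)
def fill(M,c):
    n,l,s,ce=cv2.connectedComponentsWithStats(M.astype(np.uint8)); i=min((i for i in range(1,n) if s[i,4]>60),key=lambda i:np.hypot(*(ce[i]-c)))
    cn=cv2.findContours((l==i).astype(np.uint8),0,2)[0]; out=np.zeros(M.shape,np.uint8); cv2.drawContours(out,cn,-1,1,-1); return out
E
python3 - <<'E'
from h import *
z=np.load("pics/w1.npz"); m=dict(intrinsics=z["K"],world_from_camera=z["T"]); a=cv2.imread("pics/w1.png")
nu,br=masks(a)
Mn=fill(nu,(257,211)); print("nut px",Mn.sum()); pn,i1=fit("nut",Mn>0,m,unproj((257,211),20,m)[0]); print(pn,i1)
Mb=fill(br,(260,150)); print("nest px",Mb.sum()); pb,i2=fit("nest",Mb>0,m,unproj((260,150),10,m)[0]); print(pb,i2)
# jig screws: visible corners
scr=[]
for u,v in((251,46),(351,108),(166,209),(259,257)):
    w=br[v-6:v+7,u-6:u+7]; y,x=np.nonzero(w); c=(u-6+x.mean(),v-6+y.mean()); P=unproj(c,14,m)[0]; scr.append(P[:2]); print("screw",np.round(c,1),np.round(P,1),w.sum())
S=np.array(scr); print("centre diag",(S[1]+S[2])/2,(S[0]+S[3])/2)
for i,j in((0,2),(1,3)): d=S[i]-S[j]; print("yaw of +y-90",np.degrees(np.arctan2(d[1],d[0]))-90,np.hypot(*d))
o=a.copy()
for M,c in((Mn,(0,255,0)),(Mb,(255,0,255))): cv2.drawContours(o,cv2.findContours(M,0,2)[0],-1,c,1)
# handle points by depth
d=z["d"]; h=cv2.cvtColor(a,cv2.COLOR_BGR2HSV).astype(int); R=((h[...,0]<8)|(h[...,0]>172))&(h[...,1]>140)&(h[...,2]>60)
R[:,:]&=np.arange(384)[:,None]<92; y,x=np.nonzero(R); dd=d[y,x]; ok=dd>0
P=np.c_[x,y,np.ones(len(x))]@np.linalg.inv(z["K"]).T*dd[:,None]; P=(P@z["T"][:3,:3].T+z["T"][:3,3])[ok]; np.save("pics/handle.npy",P); print("handle pts",P.min(0),P.max(0),P.mean(0))
E
```

```text
nut px 336
[ 612.95719733 -147.22505536   23.11111111] -0.0
nest px 387
[568.4495392  -60.93745912  47.33333333] -0.0
screw [251.3  46.1] [489.7  21.5  14. ] 143
screw [351.6 108.3] [635.8   8.5  14. ] 69
screw [165.6 208.3] [ 467.7 -214.9   14. ] 56
screw [259.4 257.9] [ 615.8 -227.9   14. ] 32
centre diag [ 551.77426904 -103.22241916] [ 552.74808814 -103.21739784]
yaw of +y-90 -5.3064705396866 237.41808346817794
yaw of +y-90 -4.838323736178481 237.23587930587217
handle pts [552.91000216  -8.11019945   1.49676872] [570.9109186   83.44270855 151.46853663] [561.50057164  15.41006853 127.26801406]h.py:27: RuntimeWarning: overflow encountered in scalar negative
  f=lambda p:-(model(p)&B).sum()/(model(p)|B).sum()
```

```bash
sed -i 's/f=lambda p:.*/f=lambda p:-float((model(p)\&B).sum())\/float((model(p)|B).sum())/' h.py
python3 - <<'E'
from h import *
z=np.load("pics/w1.npz"); m=dict(intrinsics=z["K"],world_from_camera=z["T"]); a=cv2.imread("pics/w1.png")
nu,br=masks(a)
Mn=fill(nu,(257,211)); x0=unproj((257,211),20,m)[0]; pn,i1=fit("nut",Mn>0,m,x0); print("nut",x0,pn,i1)
Mb=fill(br,(260,150)); x0=unproj((260,150),10,m)[0]; pb,i2=fit("nest",Mb>0,m,x0); print("nest",x0,pb,i2)
N=np.array([553.5,-88.3]); t=np.deg2rad(-5.07); J=np.array([[np.cos(t),-np.sin(t)],[np.sin(t),np.cos(t)]])
P=np.load("pics/handle.npy"); P=P[P[:,2]>85]; Q=np.c_[(P[:,:2]-N)@J,P[:,2]]
for k in range(90,156,10): s=Q[(Q[:,2]>k)&(Q[:,2]<k+10)]; print(k,len(s),np.round(s.mean(0),1) if len(s) else "", np.round(s.min(0),1) if len(s) else "")
E
```

```text
nut [ 582.70616852 -164.14275084   20.        ] [ 581.45755757 -163.98413949  -24.30132884] 0.9419173279202805
nest [552.28287254 -88.60412579  10.        ] [552.76273423 -88.75340451  -4.8929728 ] 0.9287011257716984
90 105 [-1.4 86.1 95.1] [-8.4 81.9 90.1]
100 128 [ -1.1  91.1 105. ] [ -8.5  87.1 100. ]
110 141 [ -1.3  96.2 115.2] [ -8.5  91.5 110. ]
120 155 [ -1.4 101.2 125.1] [ -8.4  97.7 120.1]
130 181 [ -1.4 106.3 135.2] [ -8.5 101.6 130.1]
140 450 [ -1.  116.2 146.3] [ -8.5 107.2 140.1]
150 19 [  0.4 115.7 150.3] [ -3.8 111.9 150. ]
```

Measured: nest (552.9,−88.7), jig yaw −5°, nut (581.5,−164.0) with a flat normal at 5.7°, handle rise about 1.1 rad. These agree between cameras. Next I square the tool to the nut's flats and go down around it.

Emit:
servo_tool([
  [-15,-1,40],
  [-30,-2,80],
  [-45,-3,120],
  [-51.6,-2.9,160],
  [-51.6,-2.9,185],
], turn=[5,10,15,19,19], grip=[45,45,45,45,45])

```text
clock: 2.35
position: [580.6, -162.3, 47.7]
eef_rot: [[-0.103, 0.995, -0.003], [0.995, 0.103, 0.001], [0.001, -0.002, -1.0]]
wrist_force: [-0.0, -0.7, 0.9]
finger_gap: 0.481
```

Emit:
servo_tool([
  [0,0,10],
  [0,0,20],
  [0,0,26],
  [0,0,30],
  [0,0,30],
], turn=[0,0,0,0,0], grip=[45,45,45,45,45])

```text
clock: 2.85
position: [581.9, -163.0, 20.8]
eef_rot: [[-0.102, 0.995, 0.001], [0.995, 0.102, -0.0], [-0.0, 0.001, -1.0]]
wrist_force: [-1.1, 0.6, -0.4]
finger_gap: 0.477
```

```bash
cat > snap.py <<'E'
import sys
from station import r
from h import *
def snap(name):
    o=r.get_obs(); m=r.camera_model("wrist"); p,d=r.capture("wrist"); a=np.ascontiguousarray(p[...,::-1]); cv2.imwrite(f"pics/{name}.png",a); np.savez(f"pics/{name}.npz",d=d,K=m["intrinsics"],T=m["world_from_camera"])
    R=np.array(o["eef_rot"]); print("t",round(o["clock"],2),"tcp",np.round(o["position"],1),"ydeg",round(np.degrees(np.arctan2(R[1,1],R[0,1])),2),"gap",round(o["finger_gap"]*94,1),"F",np.round(o["wrist_force"],1))
    return o,m,a
E
python3 - <<'E'
from snap import *
o,m,a=snap("w2"); nu,br=masks(a)
print("expected nut px",proj([[581.5,-164,27]],m),"tcp px",proj([o["position"]],m))
c=proj([[581.5,-164,24]],m)[0]; M=fill(nu,c); x0=[581.5,-164]
try: print(M.sum(),fit("nut",M>0,m,x0,half=40))
except Exception as e: print(e)
E
```

```text
t 2.85 tcp [ 581.9 -163.    20.8] ydeg 5.88 gap 44.8 F [-1.1  0.6 -0.4]
expected nut px [[257.55918484 235.3351565 ]] tcp px [[258.33541009 230.23404109]]
471 (array([ 582.47848816, -172.58573991,   43.40976107]), np.float64(0.3176372483823638))
```

View pics/w2.png

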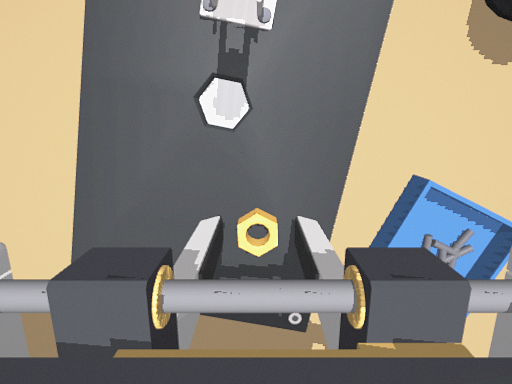

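The nut sits centred between the fingers at (257,233), and the nest is clear at (224,103). I'm closing lightly (3 N) to square the nut up.

Emit:
servo_tool([
  [0,0,0.5],
  [0,0,1],
  [0,0,1],
  [0,0,1],
  [0,0,1],
], turn=[0,0,0,0,0], grip=[36,30,26,23,22], grip_force=3)

```text
clock: 3.4
position: [581.8, -163.1, 19.6]
eef_rot: [[-0.102, 0.995, 0.0], [0.995, 0.102, -0.0], [-0.0, 0.0, -1.0]]
wrist_force: [-1.4, 0.8, 0.2]
finger_gap: 0.256
```

Emit:
servo_tool([
  [0,0,0],
  [0,0,0],
  [0,0,0],
], turn=[0,0,0], grip=[22,22,22])

```text
clock: 3.7
position: [581.8, -163.1, 19.6]
eef_rot: [[-0.102, 0.995, 0.0], [0.995, 0.102, -0.0], [-0.0, 0.0, -1.0]]
wrist_force: [-0.6, -0.2, 2.0]
finger_gap: 0.256
```

Run:
```python
from snap import *
o,m,a=snap("w3"); h=cv2.cvtColor(a,cv2.COLOR_BGR2HSV)
print("hsv at nut",h[218,257].tolist(),h[225,242].tolist(),h[250,257].tolist())
H,S,V=[h[...,i].astype(int) for i in range(3)]
nu=((H>8)&(H<38)&(S>100)&(V>60)).astype(np.uint8); nu[:,:200]=0;nu[:,315:]=0;nu[275:]=0
M=fill(nu,(257,233)); print("px",M.sum(),cv2.boundingRect(M))
print("nut",fit("nut",M>0,m,o["position"][:2],half=60))
br=(V>110)&(S<80); Mb=fill(br,(224,103)); print("nest px",Mb.sum(),cv2.boundingRect(Mb)); print("nest",fit("nest",Mb>0,m,[552.9,-88.7],half=60))
```

```text
t 3.7 tcp [ 581.8 -163.1   19.6] ydeg 5.85 gap 24.1 F [-0.6 -0.2  2. ]
hsv at nut [30, 72, 247] [30, 95, 247] [30, 90, 247]
px 519 (245, 223, 27, 25)
nut (array([ 582.9916984 , -169.8852064 ,   45.30995069]), np.float64(0.3436558471812393))
nest px 1894 (198, 77, 52, 52)
nest (array([552.87972927, -88.22156983,  -3.51040707]), np.float64(0.947129224094557))
```

```bash
cat > nutfit.py <<'E'
from h import *
def nutfit(a,m,x0,half=60):
    h=cv2.cvtColor(a,cv2.COLOR_BGR2HSV); H,S,V=[h[...,i].astype(int) for i in range(3)]
    c=proj([[x0[0],x0[1],22]],m)[0]; nu=((H>8)&(H<38)&(S>50)&(V>60)).astype(np.uint8)
    yy,xx=np.mgrid[:384,:512]; nu[np.hypot(xx-c[0],yy-c[1])>34]=0
    M=fill(nu,c); return M.sum(),cv2.boundingRect(M),fit("nut",M>0,m,x0,half=half)
E
python3 - <<'E'
from nutfit import *
z=np.load("pics/w3.npz"); m=dict(intrinsics=z["K"],world_from_camera=z["T"]); a=cv2.imread("pics/w3.png")
print(nutfit(a,m,[581.8,-163.1]))
E
```

```text
(np.uint64(1617), (238, 208, 41, 50), (array([ 581.79411318, -164.01473749,  -22.96021897]), np.float64(0.9462437298848908)))
```

Emit:
servo_tool([
  [10,-3,0],
  [22,-6,0],
  [35,-9.5,0],
  [48,-13,0],
  [55,-15,0],
], turn=[-3,-7,-11,-16,-19.2], grip=[22,22,22,22,22])

```text
clock: 4.25
position: [561.0, -109.1, 19.5]
eef_rot: [[-0.427, 0.904, 0.0], [0.904, 0.427, -0.0], [-0.0, 0.0, -1.0]]
wrist_force: [-0.0, -1.2, 0.8]
finger_gap: 0.257
```

Emit:
servo_tool([
  [0,0,0],
  [0,0,0],
], turn=[0,0], grip=[22,22])

```text
clock: 4.45
position: [561.3, -110.0, 19.5]
eef_rot: [[-0.422, 0.907, 0.0], [0.907, 0.422, 0.0], [-0.0, 0.0, -1.0]]
wrist_force: [-0.0, 0.9, 1.8]
finger_gap: 0.257
```

Run:
```python
from snap import *
from nutfit import *
o,m,a=snap("w4"); print("nut",nutfit(a,m,o["position"][:2]))
h=cv2.cvtColor(a,cv2.COLOR_BGR2HSV); br=(h[...,2]>110)&(h[...,1]<60); c=proj([[552.9,-88.4,9]],m)[0]; yy,xx=np.mgrid[:384,:512]; br&=np.hypot(xx-c[0],yy-c[1])<34
Mb=fill(br,c); print("nest",c,Mb.sum(),cv2.boundingRect(Mb),fit("nest",Mb>0,m,[552.9,-88.4],half=60))
```

```text
t 4.45 tcp [ 561.3 -110.    19.5] ydeg 24.96 gap 24.2 F [-0.   0.9  1.8]
nut (np.uint64(1593), (238, 209, 41, 49), (array([ 561.7036574 , -110.92990791,   -2.5967862 ]), np.float64(0.9562664526798907)))
nest [260.55712101 190.68768608] 1488 (240, 167, 43, 45) (array([553.09511091, -88.12353839,  -4.83949242]), np.float64(0.9434761885025076))
```

View pics/w4.png

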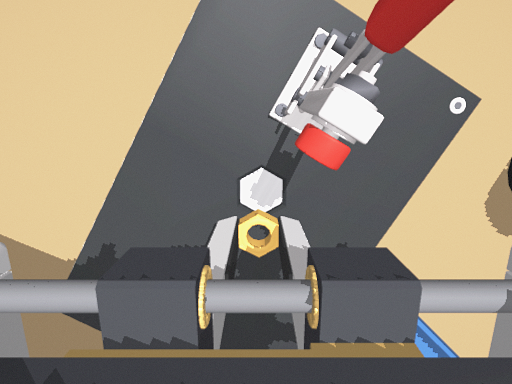

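The nut is held at (258,233) and the nest at (261,190) is just ahead, square with it. The clamp pad at (325,145) is clear of the fingers. I'm sliding the last 24 mm, then easing the jaws.

Emit:
servo_tool([
  [8,0.6,0],
  [16,1.2,0],
  [22,1.6,0],
  [24.2,1.8,0],
  [24.2,1.8,0],
], turn=[0,0,0,0,0], grip=[22,22,22,22,22])

```text
clock: 5.0
position: [552.4, -86.8, 19.4]
eef_rot: [[-0.424, 0.906, -0.0], [0.906, 0.424, 0.0], [0.0, -0.0, -1.0]]
wrist_force: [-0.7, 0.1, -0.1]
finger_gap: 0.256
```

Emit:
servo_tool([
  [0,0,0],
  [0,0,0],
  [0,0,0],
  [0,0,0],
  [0,0,0],
], turn=[0,0,0,0,0], grip=[24,25.5,27,27,27])

```text
clock: 5.5
position: [552.6, -87.3, 19.5]
eef_rot: [[-0.423, 0.906, 0.0], [0.906, 0.423, -0.0], [-0.0, 0.0, -1.0]]
wrist_force: [-1.0, 0.1, 0.1]
finger_gap: 0.289
```

Run:
```python
from snap import *
from nutfit import *
import h
o,m,a=snap("w5"); print("nut if on face",nutfit(a,m,o["position"][:2]))
d=np.load("pics/w5.npz")["d"]; K=np.array(m["intrinsics"]);T=np.array(m["world_from_camera"])
c=proj([[553,-88.3,22]],m)[0]; v,u=np.mgrid[int(c[1])-30:int(c[1])+30,int(c[0])-30:int(c[0])+30]; dd=d[v,u]
P=(np.stack([u,v,np.ones_like(u)],-1)@np.linalg.inv(K).T*dd[...,None])@T[:3,:3].T+T[:3,3]
s=(np.hypot(P[...,0]-553,P[...,1]+88.3)<13)&(dd>0)&(P[...,2]>15); print("z pct",np.percentile(P[s][:,2],[5,25,50,75,95]).round(1),s.sum())
cv2.imwrite("pics/w5c.png",cv2.resize(a[130:290,160:360],None,fx=4,fy=4,interpolation=2))
```

```text
t 5.5 tcp [552.6 -87.3  19.5] ydeg 25.04 gap 27.1 F [-1.   0.1  0.1]
nut if on face (np.uint64(1489), (238, 206, 41, 49), (array([552.01646549, -86.57952274,  56.80571835]), np.float64(0.9636232282222698)))
z pct [17.  20.7 21.3 21.7 22.4] 923
```

View pics/w5c.png

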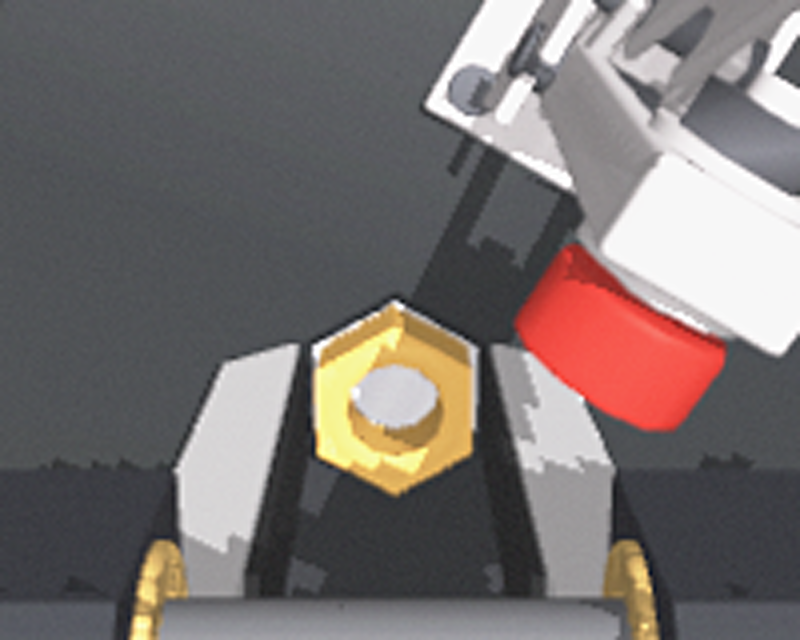

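The nut has dropped: its top is at z≈21.3 (21 expected), with an even white gap around it at crop (395,395). Now I open slightly, rise 5 mm, back away from the pad and raise.

Emit:
servo_tool([
  [0,0,0],
  [0,0,-3],
  [0,0,-6],
  [-17,-10,-8],
  [-35,-20,-8],
], turn=[0,0,0,0,0], grip=[29,30,30,30,30])

```text
clock: 6.05
position: [549.5, -127.5, 28.1]
eef_rot: [[-0.424, 0.905, 0.001], [0.905, 0.424, -0.0], [-0.0, 0.001, -1.0]]
wrist_force: [0.3, 0.1, 0.1]
finger_gap: 0.316
```

Emit:
servo_tool([
  [0,0,-40],
  [0,0,-80],
  [0,0,-120],
  [0,0,-160],
  [0,0,-175],
], turn=[0,0,8,16,24], grip=[30,10,0,0,0])

```text
clock: 6.55
position: [550.2, -127.6, 207.1]
eef_rot: [[-0.013, 1.0, 0.006], [1.0, 0.013, -0.002], [-0.002, 0.005, -1.0]]
wrist_force: [0.1, -0.5, -0.7]
finger_gap: 0.023
```

Emit:
servo_tool([
  [0,0,0],
  [0,0,0],
  [0,0,0],
], turn=[6,6,6], grip=[0,0,0])

```text
clock: 6.85
position: [549.1, -127.3, 202.2]
eef_rot: [[0.083, 0.997, -0.001], [0.997, -0.083, 0.0], [0.0, -0.001, -1.0]]
wrist_force: [-0.5, -0.5, 0.1]
finger_gap: 0.003
```

```bash
cat > tgt.py <<'E'
from snap import *
def tgt(Y,X=0,t=np.deg2rad(-5.05)):
    return np.array([553+X*np.cos(t)-Y*np.sin(t),-88.3+X*np.sin(t)+Y*np.cos(t)])
E
python3 - <<'E'
from tgt import *
o,m,a=snap("w6"); R=np.array(o["eef_rot"]); p=np.array(o["position"])
for Y,Z in((70,200),(74,123),(82.5,123),(95.3,120.7),(105.4,115.1),(109.8,105.4),(113.4,91.3),(117.1,74.8),(120.5,63)):
    print(Y,Z,np.round(R.T@(np.r_[tgt(Y),Z]-p),1))
d=np.load("pics/w6.npz")["d"]; K=np.array(m["intrinsics"]);T=np.array(m["world_from_camera"])
c=proj([[553,-88.3,22]],m)[0]; print(c); h=30
v,u=np.mgrid[int(c[1])-h:int(c[1])+h,int(c[0])-h:int(c[0])+h]; dd=d[v,u]
P=(np.stack([u,v,np.ones_like(u)],-1)@np.linalg.inv(K).T*dd[...,None])@T[:3,:3].T+T[:3,3]
s=(np.hypot(P[...,0]-553,P[...,1]+88.3)<13)&(dd>0)&(P[...,2]>18); Q=P[s]; A=np.c_[Q[:,:2]-Q[:,:2].mean(0),np.ones(len(Q))]
print("nut top centre",Q.mean(0),"tilt coef",np.linalg.lstsq(A,Q[:,2],rcond=None)[0])
E
```

```text
t 6.85 tcp [ 549.1 -127.3  202.2] ydeg -4.77 gap 0.3 F [-0.5 -0.5  0.1]
70 200 [109.2   1.    2.2]
74 123 [113.2   1.1  79.2]
82.5 123 [121.7   1.1  79.2]
95.3 120.7 [134.5   1.2  81.5]
105.4 115.1 [144.6   1.2  87.1]
109.8 105.4 [149.    1.3  96.8]
113.4 91.3 [152.6   1.3 110.9]
117.1 74.8 [156.3   1.3 127.4]
120.5 63 [159.7   1.3 139.2]
[258.98670218 144.72073546]
nut top centre [553.09559076 -87.92269207  21.34532495] tilt coef [8.43472165e-03 6.97587213e-03 2.13453250e+01]
```

The nut is flat (tilt about 0.01 rad) and within 0.5 mm of the nest's centre. Now the handle: move over it, go down on the nest side, then follow the arc.

Emit:
servo_tool([
  [40,1,0],
  [80,1,0],
  [108,1,20],
  [110,1,60],
  [110,1,79],
], turn=[0,0,0,0,0], grip=[0,0,0,0,0])

```text
clock: 7.4
position: [558.5, -16.7, 120.3]
eef_rot: [[0.082, 0.997, -0.004], [0.997, -0.082, 0.0], [0.0, -0.004, -1.0]]
wrist_force: [1.0, 0.1, 0.1]
finger_gap: 0.002
```

Emit:
servo_tool([
  [6,0,0],
  [12,0,0],
  [18,0,1],
  [24.5,0,2.5],
  [30,0,5],
], turn=[0,0,0,0,0], grip=[0,0,0,0,0])

```text
clock: 7.9
position: [563.0, 12.4, 119.5]
eef_rot: [[0.086, 0.996, 0.002], [0.996, -0.086, -0.0], [-0.0, 0.002, -1.0]]
wrist_force: [-0.1, -2.6, 3.8]
finger_gap: 0.001
```

Contact is made with 4.6 N on the tool. Continuing along the arc.

Emit:
servo_tool([
  [4.5,0,3],
  [7,0,8],
  [9,0,13],
  [11,0,20],
  [12.5,0,27],
], turn=[0,0,0,0,0], grip=[0,0,0,0,0])

```text
clock: 8.4
position: [563.7, 24.8, 91.4]
eef_rot: [[0.086, 0.996, 0.001], [0.996, -0.086, 0.0], [0.0, 0.001, -1.0]]
wrist_force: [2.0, -1.4, 2.1]
finger_gap: 0.005
```

Emit:
servo_tool([
  [2,0,8],
  [4,0,16],
  [5.5,0,22],
  [6.5,0,26],
  [7,0,28],
], turn=[0,0,0,0,0], grip=[0,0,0,0,0])

```text
clock: 8.9
position: [563.7, 31.6, 62.8]
eef_rot: [[0.086, 0.996, -0.001], [0.996, -0.086, 0.0], [-0.0, -0.001, -1.0]]
wrist_force: [0.2, 0.7, -0.8]
finger_gap: 0.008
```

Emit:
servo_tool([
  [0,0,1],
  [0,0,2],
  [0,0,2],
], turn=[0,0,0], grip=[0,0,0])

```text
clock: 9.2
position: [564.1, 31.5, 61.6]
eef_rot: [[0.086, 0.996, 0.0], [0.996, -0.086, 0.0], [0.0, 0.0, -1.0]]
wrist_force: [-0.5, 0.7, 1.5]
finger_gap: 0.005
```

Emit:
servo_tool([
  [0,0,1],
  [0,0,2],
  [0,0,2],
], turn=[0,0,0], grip=[0,0,0])

```text
clock: 9.5
position: [564.2, 31.7, 59.7]
eef_rot: [[0.086, 0.996, 0.001], [0.996, -0.086, 0.0], [0.0, 0.001, -1.0]]
wrist_force: [-0.1, 2.8, 4.8]
finger_gap: 0.006
```

Emit:
servo_tool([
  [0,0,-30],
  [0,0,-70],
  [-30,0,-110],
  [-80,0,-140],
  [-125,0,-150],
], turn=[0,0,0,0,0], grip=[0,0,0,0,0])

```text
clock: 10.0
position: [553.9, -90.2, 211.1]
eef_rot: [[0.085, 0.996, 0.003], [0.996, -0.085, -0.001], [-0.001, 0.003, -1.0]]
wrist_force: [1.4, -0.3, 0.5]
finger_gap: 0.003
```

Run:
```python
from tgt import *
o,m,a=snap("w7"); z=np.load("pics/w7.npz"); d=z["d"]
h=cv2.cvtColor(a,cv2.COLOR_BGR2HSV).astype(int); R=((h[...,0]<8)|(h[...,0]>172))&(h[...,1]>140)&(h[...,2]>60)&(d>0)
y,x=np.nonzero(R); P=np.c_[x,y,np.ones(len(x))]@np.linalg.inv(z["K"]).T*d[y,x][:,None]; P=P@z["T"][:3,:3].T+z["T"][:3,3]
t=np.deg2rad(-5.05); J=np.array([[np.cos(t),-np.sin(t)],[np.sin(t),np.cos(t)]]); Q=np.c_[(P[:,:2]-[553,-88.3])@J,P[:,2]]
k=(Q[:,1]>95)&(Q[:,2]>52); print("grip",Q[k].min(0).round(1),Q[k].max(0).round(1),"rise",np.polyfit(Q[k][:,1],Q[k][:,2],1))
k=(abs(Q[:,1])<15); print("pad",k.sum(),Q[k].mean(0).round(1) if k.any() else "")
cv2.imwrite("pics/w7c.png",cv2.resize(a[:260,130:390],(780,600)[::1] if 0 else None,fx=2.3,fy=2.3,interpolation=2))
```

```text
t 10.0 tcp [553.9 -90.2 211.1] ydeg -4.86 gap 0.3 F [ 1.4 -0.3  0.5]
grip [-7.7 95.1 54.7] [  8.1 161.8  65.2] rise [3.53654267e-02 5.66455030e+01]
pad 2 [-0.6  8.1 29.2]
```

View pics/w7c.png

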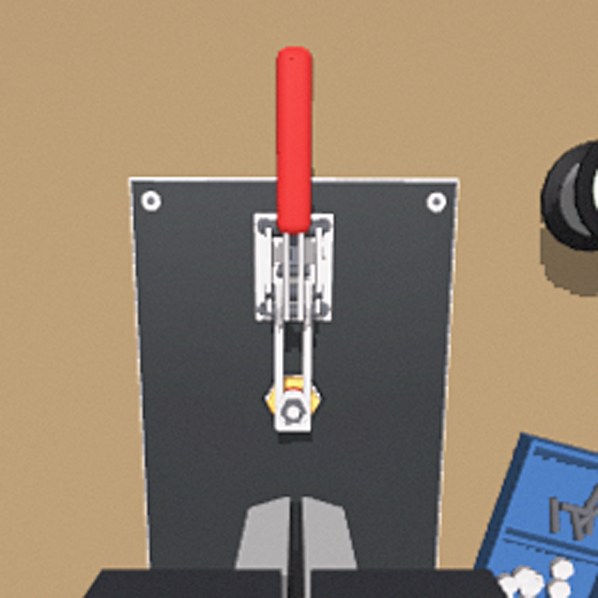

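The handle is down (about 0.04 rad by depth fit), with the clamp head over the brass nut at crop (292,405). The gripper is clear, so I let the arm settle and hand in.

Emit:
servo_tool([
  [0,0,0],
  [0,0,0],
  [0,0,0],
], turn=[0,0,0], grip=[0,0,0])

```text
clock: 10.35
position: [553.5, -88.1, 207.7]
eef_rot: [[0.085, 0.996, -0.001], [0.996, -0.085, 0.0], [0.0, -0.001, -1.0]]
wrist_force: [-0.1, 0.1, -0.3]
finger_gap: 0.006
```

```bash
python3 -c "
from station import r
print(r.job_done(), r.get_obs()['clock'])"
```

```text
the job is handed in; nothing more can be done
the job is handed in; nothing more can be done
```

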